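# Turn round the ear-defender drying bar in a fossil preparation workshop

### The job

Turn round the drying bar for the next batch of ear defenders. If a dry one is still hanging on the bar, first take it off and stand it upright in the tray; then, with the blower still off, hang every ear defender that stands on the bench over the bar, crown on the bar and one cup on either side. Once all of them hang there, push the blower lever fully over to switch it on, and leave the paper roll, the jar and the lump of bone alone.

Things in the scene. Friction and masses are not known exactly. Their poses are not given: they have to be found in the camera images.
- muff1: washed ear defender, grey cups, black band, rigid, 0.22 kg: 140 mm (x, over the cups) by 66 (y) by 155 tall; its two halves alike. Origin: centre of its flat underside, z up through the crown. Cups 78 mm tall, 30 thick, 80 mm gap between; the band arches over the gap in its xz plane. Starts upright on the bench beyond the bar; 3 or 4 of the 4 are present (absent: None)
- muff1_crown (a point): muff1: crown point on its axis, 139 mm above its origin, which lies on the bar's top line when hung. Above it, the crown pad, the place to grip: 40 (x) by 22 (y) by 14 (z) mm, from 141 to 155 mm. Under the pad two lips form an inverted V (faces 50 degrees off level, mouth 40 mm wide, 119 mm above the origin) that centres itself on the bar
- muff2: washed ear defender, grey cups, black band, rigid, 0.22 kg: 140 mm (x, over the cups) by 66 (y) by 155 tall; its two halves alike. Origin: centre of its flat underside, z up through the crown. Cups 78 mm tall, 30 thick, 80 mm gap between; the band arches over the gap in its xz plane. Starts upright on the bench beyond the bar; 3 or 4 of the 4 are present (absent: None)
- muff2_crown (a point): muff2: crown point on its axis, 139 mm above its origin, which lies on the bar's top line when hung. Above it, the crown pad, the place to grip: 40 (x) by 22 (y) by 14 (z) mm, from 141 to 155 mm. Under the pad two lips form an inverted V (faces 50 degrees off level, mouth 40 mm wide, 119 mm above the origin) that centres itself on the bar
- muff3: washed ear defender, grey cups, black band, rigid, 0.22 kg: 140 mm (x, over the cups) by 66 (y) by 155 tall; its two halves alike. Origin: centre of its flat underside, z up through the crown. Cups 78 mm tall, 30 thick, 80 mm gap between; the band arches over the gap in its xz plane. Starts upright on the bench beyond the bar; 3 or 4 of the 4 are present (absent: None)
- muff3_crown (a point): muff3: crown point on its axis, 139 mm above its origin, which lies on the bar's top line when hung. Above it, the crown pad, the place to grip: 40 (x) by 22 (y) by 14 (z) mm, from 141 to 155 mm. Under the pad two lips form an inverted V (faces 50 degrees off level, mouth 40 mm wide, 119 mm above the origin) that centres itself on the bar
- muff4: washed ear defender, grey cups, black band, rigid, 0.22 kg: 140 mm (x, over the cups) by 66 (y) by 155 tall; its two halves alike. Origin: centre of its flat underside, z up through the crown. Cups 78 mm tall, 30 thick, 80 mm gap between; the band arches over the gap in its xz plane. Starts upright on the bench beyond the bar; 3 or 4 of the 4 are present (absent: None)
- muff4_crown (a point): muff4: crown point on its axis, 139 mm above its origin, which lies on the bar's top line when hung. Above it, the crown pad, the place to grip: 40 (x) by 22 (y) by 14 (z) mm, from 141 to 155 mm. Under the pad two lips form an inverted V (faces 50 degrees off level, mouth 40 mm wide, 119 mm above the origin) that centres itself on the bar
- dry1: dry ear defender, grey cups, black band, rigid, 0.22 kg: 140 mm (x, over the cups) by 66 (y) by 155 tall; its two halves alike. Origin: centre of its flat underside, z up through the crown. Cups 78 mm tall, 30 thick, 80 mm gap between; the band arches over the gap in its xz plane. If present, it hangs on the bar at the start; of dry1 and dry2 at most one is present (else None)
- dry1_crown (a point): dry1: crown point on its axis, 139 mm above its origin, which lies on the bar's top line when hung. Above it, the crown pad, the place to grip: 40 (x) by 22 (y) by 14 (z) mm, from 141 to 155 mm. Under the pad two lips form an inverted V (faces 50 degrees off level, mouth 40 mm wide, 119 mm above the origin) that centres itself on the bar
- dry2: dry ear defender, grey cups, black band, rigid, 0.22 kg: 140 mm (x, over the cups) by 66 (y) by 155 tall; its two halves alike. Origin: centre of its flat underside, z up through the crown. Cups 78 mm tall, 30 thick, 80 mm gap between; the band arches over the gap in its xz plane. If present, it hangs on the bar at the start; of dry1 and dry2 at most one is present (else None)
- dry2_crown (a point): dry2: crown point on its axis, 139 mm above its origin, which lies on the bar's top line when hung. Above it, the crown pad, the place to grip: 40 (x) by 22 (y) by 14 (z) mm, from 141 to 155 mm. Under the pad two lips form an inverted V (faces 50 degrees off level, mouth 40 mm wide, 119 mm above the origin) that centres itself on the bar
- drying_bar: fixed drying bar: round steel bar, 16 mm diameter, 400 mm long, along its own y, its top 170 mm above the bench, on a post (16 x 12 mm) with a low foot at each end, 205 mm from the middle, no higher than the bar. Origin on the bench under the bar's middle; z up. Holds four ear defenders 90 mm apart; one that is knocked swings a few seconds, then settles
- bar_mid (a point): middle of the bar's length, on the top line of the bar (170 mm above the bench); axes as the drying bar's
- tray: fixed shallow open aluminium tray, 190 (x) by 110 (y) by 22 mm high, wall and floor 5 mm thick, beside one end of the bar. Origin: centre of its underside, on the bench; yaw varies
- tray_floor (a point): centre of the tray's inner floor (180 by 100 mm), 5 mm above the bench; axes as the tray's
- blower: fixed grey blower box, 170 (x) by 130 (y) by 85 mm high, beside the other end of the bar, with a toggle lever on top at its centre. Origin: centre of its underside, on the bench; yaw varies. Tray and blower may swap sides
- blower_lever (a joint): blower switch, a toggle lever. 0 = off (leans 0.5 rad to the blower's own -x), 1.0 rad = fully on (leans 0.5 rad to its +x, at its stop). Pivots about the blower's y axis, 107 mm above the bench straight over the blower's origin; arm 80 mm long. About 1 N on the knob moves it; it stays where left. Starts at 0 to 0.2
- blower_lever_tip (a point): centre of the lever's round black knob (26 mm diameter), travelling with the lever, about 177 mm above the bench at either end of its swing and 187 mm at mid swing
- paper_roll: bystander: standing paper roll, 90 mm across, 110 mm tall, near the work; origin centre of underside; leave it alone
- resin_jar: bystander: jar, 66 mm across, 90 mm tall, near the work; origin centre of underside; leave it alone
- bone_piece: bystander: lump of bone in plaster, 75 x 55 x 45 mm (at times absent), near the work; origin centre of underside; leave it alone
There are look-alikes about, which are no part of the job. What is shaped like the muff3 but green or red is not meant.

How it is judged:
By the outcome, as a careful person would: the job done as asked, in the order asked, and still so for the second after the job is handed in, with the robot touching nothing.
Of muff1, muff2, muff3, muff4 only 3 to 4 are there at a start; the rules pass over those that are not, and their reading is None.
Of dry1, dry2, bone_piece only 1 to 1 are there at a start; the rules pass over those that are not, and their reading is None.
At some moment in a run one of muff1, muff2, muff3, muff4 may be knocked a few centimetres aside while the robot is not near it.
It also fails if it takes over 208 s, if anything falls off the work surface, if the arm or the gripper's body presses on something with over 40 N, if the wrist force passes 120 N, or if a joint passes its speed limit or range.

### The arm

A 7-joint arm with a two-finger parallel gripper is mounted at the origin on the work surface. World frame = base frame: x ahead of the robot, y to its left, z up, the work surface at z = 0. Lengths are in m, angles in rad, forces in N, time in s.
With the tool pointing down it reaches from about 0.425 to 0.825 m from the base axis. Payload 3.6 kg.
Tool frame: the origin (TCP) lies where the fingers leave the gripper's body, on its centre line; the fingertips stand 73 mm ahead of it and the grasp point (between the pads) lies 54 mm ahead of it; x points along the fingers, y is the direction in which the jaws open and shut, and the axes are right-handed (so a half turn about x gives the same grasp; the last joint's range is limited). The gripper opens to 85 mm and grips with 20 to 120 N. Pads are 22 mm wide; open, the fingers measure 114 mm over their backs; the gripper's body (76 mm by 85 mm) begins 54 mm behind the grasp point. The pads swing forward as they close: fully open they stand 13 mm farther back than shut.
Start: joints at [1.238, 0.615, -0.013, 1.423, 0.008, 1.103, -0.04], TCP at [0.196, -0.62, 0.304] pointing down, gripper open.
Joint ranges: [-3.12, 3.12], [-0.3, 2.06], [-1.34, 1.32], [0.26, 2.42], [-1.36, 4.5], [0.01, 1.98], [-2.84, 2.84]. Speed limits (rad/s): [2.79, 2.79, 3.14, 3.14, 3.14, 3.14, 3.14].

### API

Orientations are given as a unit quaternion [x, y, z, w].
In Python, from station import arm, snapshot, camera_info, ticket gives the robot as it stands. Calls block until the motion is done:
- arm.movep(position, orientation): joint-space move of the TCP to a pose.
- arm.line_to(position, velocity=0.15, ori=None): straight line of the TCP; ori=None keeps the orientation; velocity is the mean speed in m/s.
- arm.move_j(angles): joint-space move.
- arm.move_gripper(opening, effort=None): opening from 0.0 (shut) to 1.0 (fully open); effort is the grip in N (None keeps the last); returns when the fingers have stopped.
- arm.pause(seconds).
- arm.ik(position, orientation): joint angles nearest the present ones, or None.
- snapshot(name): name is "side" or "top"; returns the picture (384x512x3 uint8, blue, green, red); there is no depth.
- camera_info(name): a dict with "fx", "fy", "cx", "cy" (pixels), "R" (3x3) and "t" (3): a world point X has camera coordinates R X + t. Camera axes: x right, y down, z forward; pixel columns grow to the right and rows downward; lengths in m; the calibration is good to about 2 mm. A picture is of the moment at which its call begins. camera_info takes no time and is no camera call.
A pose or a line that the arm cannot do raises arm.MotionError and nothing moves.
- ticket.finish_job(): hands the job in, once; it reports no verdict.
Readings, each from a call of its own:
- arm.read_time(): time.
- arm.read_joint_positions(): joint angles.
- arm.read_dq(): joint speeds.
- arm.read_effort(): joint torques, N m.
- arm.read_tool_pos(): TCP position.
- arm.read_eef_rot(): TCP orientation.
- arm.read_ft_force(): force on the tool from outside, world axes, zero at the start.
- arm.read_wrist_torque(): the same for the moment, N m.
- arm.read_opening(): opening from 0.0 (shut) to 1.0 (fully open).
Only numpy, scipy, OpenCV 4.12 (cv2) and the standard library are available. Lean on these libraries where they do the work, as an engineer would, in place of code of your own. Each camera call takes 0.05 s, during which the arm holds its last target.

## Working session

There is one attempt and no reset: what is moved stays moved. The work goes in short steps, each a Python script; the robot and the scene stay as the last script left them, time stands still between calls to the robot, and variables do not carry over. Pictures are saved under pics/ and viewed, and the job is handed in when it is done.

```bash
ls; mkdir -p pics; python3 - <<'E'
from station import arm,snapshot,camera_info
import cv2
for n in("side","top"):
    im=snapshot(n); cv2.imwrite(f"pics/{n}0.png",im)
    c=camera_info(n); print(n,c)
print(arm.read_time(),arm.read_eef_rot(),arm.read_tool_pos())
E
```

```text
pics
side {'fx': 488.12831103920234, 'fy': 488.12831103920234, 'cx': 255.9861588971793, 'cy': 197.14408417451165, 'R': array([[-0.83655027, -0.54784797, -0.0068006 ],
       [-0.35906752,  0.55757792, -0.74844998],
       [ 0.41382867, -0.62367416, -0.66315637]]), 't': array([0.45109876, 0.2572895 , 1.44238018])}
top {'fx': 381.57304784236607, 'fy': 381.57304784236607, 'cx': 261.51447519915314, 'cy': 190.15408342034698, 'R': array([[-0.00444744, -0.99998707, -0.002467  ],
       [-0.9866846 ,  0.00478935, -0.16257479],
       [ 0.16258451,  0.00171111, -0.98669314]]), 't': array([0.02426502, 0.53558597, 1.09907094])}
0.1 [-0.69867529 -0.10891066  0.69891622 -0.10727267] [ 0.19621156 -0.61912984  0.30284065]
```

View pics/side0.png

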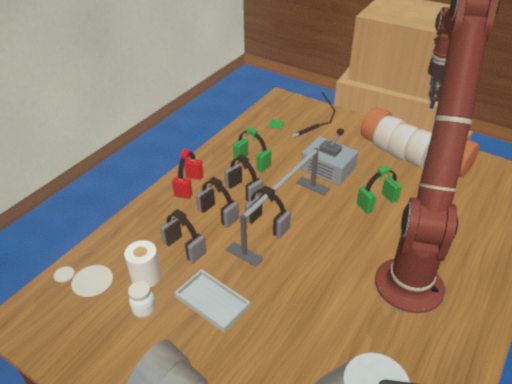

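View pics/top0.png

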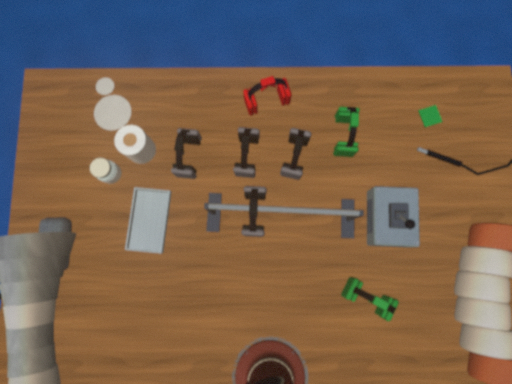

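The side view shows three grey ear defenders on the bench at about (184,236), (218,202) and (243,178). One hangs on the bar at (268,210), and the lookalikes are green or red. In the top view, the standing ones are at (186,153), (247,152) and (296,154), and the hanging one is at (254,210). The tray is at (148,220), and the blower at (393,216) has its knob at (410,224). Next I'll enlarge these areas.

```bash
python3 - <<'E'
import cv2
im=cv2.imread("pics/top0.png")[90:260,110:430]
cv2.imwrite("pics/top0c.png",cv2.resize(im,None,fx=2.5,fy=2.5,interpolation=cv2.INTER_CUBIC))
im=cv2.imread("pics/side0.png")[110:340,120:370]
cv2.imwrite("pics/side0c.png",cv2.resize(im,None,fx=2.6,fy=2.6,interpolation=cv2.INTER_CUBIC))
E
```

```text
(no output)
```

View pics/top0c.png

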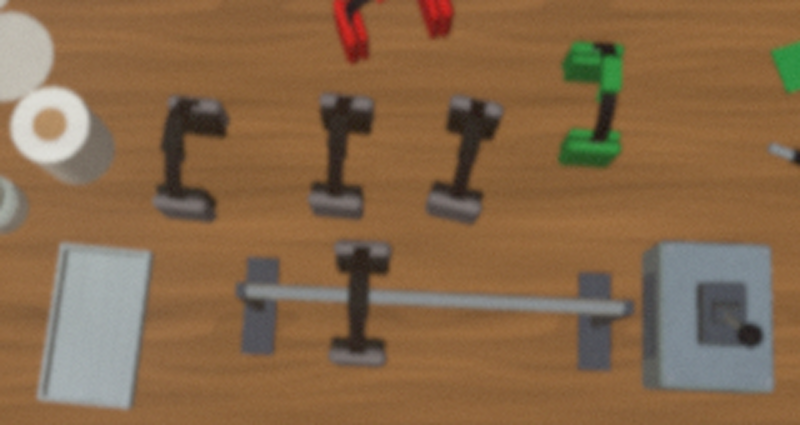

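View pics/side0c.png

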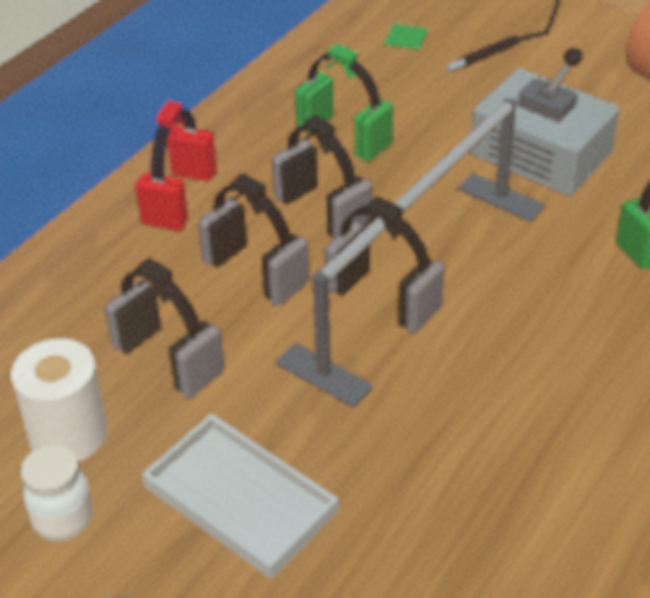

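```bash
cat > h.py <<'E'
import numpy as np, cv2
from station import camera_info
C={n:camera_info(n) for n in("side","top")}
def ray(n,u,v):
    c=C[n];R=np.array(c["R"]);t=np.array(c["t"])
    d=R.T@np.array([(u-c["cx"])/c["fx"],(v-c["cy"])/c["fy"],1.]);return -R.T@t,d/np.linalg.norm(d)
def onz(n,u,v,z):
    o,d=ray(n,u,v);return o+d*(z-o[2])/d[2]
def tri(us,ut):
    o1,d1=ray("side",*us);o2,d2=ray("top",*ut)
    A=np.stack([d1,-d2],1);s=np.linalg.lstsq(A,o2-o1,rcond=None)[0]
    p,q=o1+s[0]*d1,o2+s[1]*d2
    return (p+q)/2,np.linalg.norm(p-q)
def proj(n,X):
    c=C[n];p=np.array(c["R"])@X+np.array(c["t"]);return c["fx"]*p[0]/p[2]+c["cx"],c["fy"]*p[1]/p[2]+c["cy"]
E
python3 - <<'E'
from h import *
print(ray("top",0,0)[0],ray("side",0,0)[0])
def crop(n,x0,y0,w,h,f,out):
    im=cv2.imread(f"pics/{n}0.png")[y0:y0+h,x0:x0+w]
    im=cv2.resize(im,None,fx=f,fy=f,interpolation=cv2.INTER_CUBIC)
    for x in range((x0+9)//10*10,x0+w,10):
        cv2.line(im,(int((x+.5-x0)*f),0),(int((x+.5-x0)*f),6),(0,255,255),1);cv2.putText(im,str(x),(int((x-x0)*f),18),0,.4,(0,255,255),1)
    for y in range((y0+9)//10*10,y0+h,10):
        cv2.line(im,(0,int((y+.5-y0)*f)),(6,int((y+.5-y0)*f)),(0,255,255),1);cv2.putText(im,str(y),(8,int((y-y0)*f)+4),0,.4,(0,255,255),1)
    cv2.imwrite(out,im)
crop("top",165,120,155,120,5,"pics/t1.png")
crop("side",155,145,145,118,5,"pics/s1.png")
im=cv2.imread("pics/top0.png");hsv=cv2.cvtColor(im,cv2.COLOR_BGR2HSV)
for p in [(186,153),(187,177),(189,133),(246,160),(240,172),(290,211),(255,231),(140,200),(393,240)]: print(p,hsv[p[1],p[0]])
E
```

```text
[0.34987044 0.01981896 1.1715784 ] [-0.12714719  1.00324984  1.15215967]
(186, 153) [ 15 146 136]
(187, 177) [13 76 94]
(189, 133) [ 11  36 100]
(246, 160) [ 13 133  73]
(240, 172) [12 27 95]
(290, 211) [ 21  13 136]
(255, 231) [ 9 30 86]
(140, 200) [ 98  12 174]
(393, 240) [103  37 146]
```

View pics/t1.png

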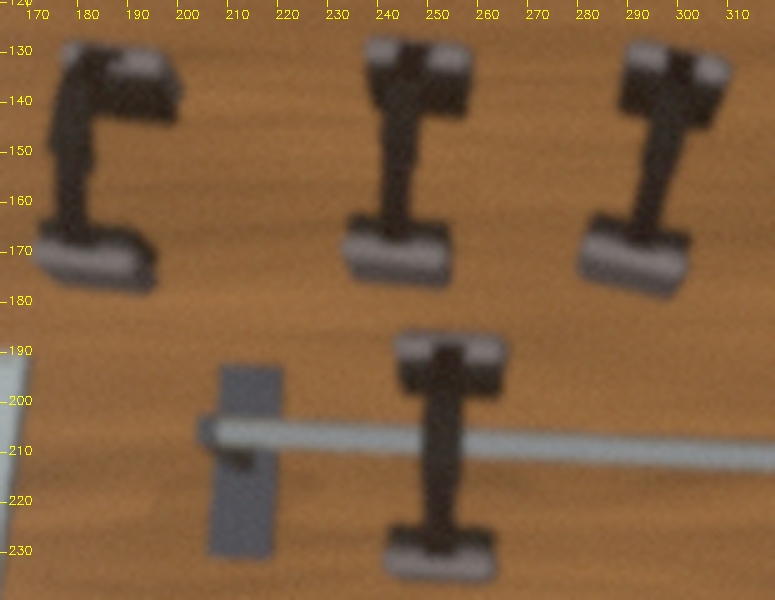

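View pics/s1.png

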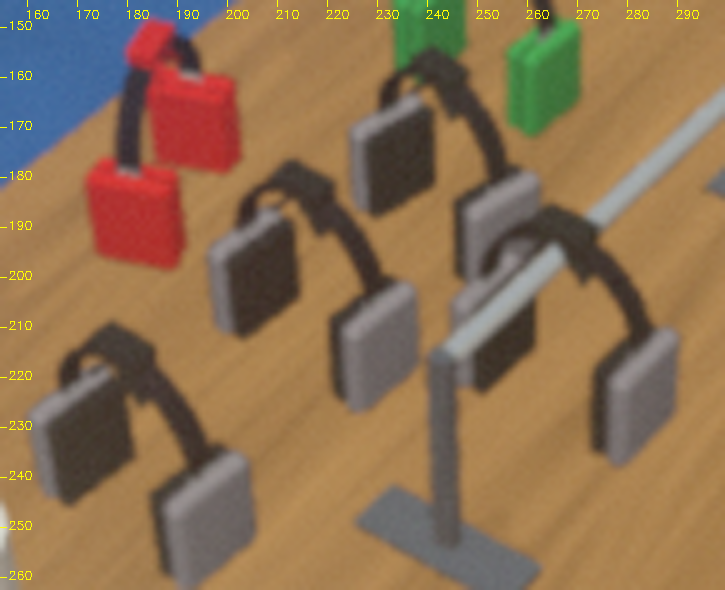

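```bash
sed -i '$r /dev/stdin' h.py <<'E'

def crop(im,x0,y0,w,h,f,out):
    im=cv2.resize(im[y0:y0+h,x0:x0+w],None,fx=f,fy=f,interpolation=cv2.INTER_CUBIC)
    for x in range((x0+9)//10*10,x0+w,10):
        cv2.line(im,(int((x+.5-x0)*f),0),(int((x+.5-x0)*f),6),(0,255,255),1);cv2.putText(im,str(x),(int((x-x0)*f),18),0,.4,(0,255,255),1)
    for y in range((y0+9)//10*10,y0+h,10):
        cv2.line(im,(0,int((y+.5-y0)*f)),(6,int((y+.5-y0)*f)),(0,255,255),1);cv2.putText(im,str(y),(8,int((y-y0)*f)+4),0,.4,(0,255,255),1)
    cv2.imwrite(out,im)
E
python3 - <<'E'
from h import *
P={"A":[(177,129),(197,130),(171.5,172),(191,174)],"B":[(237.5,128.5),(257.5,128.5),(233,171.5),(253.5,174)],
"C":[(289.5,128.5),(309.5,132.5),(280,171),(299.5,175)],"D":[(243.5,187.5),(264.5,187.5),(241.5,233.5),(263,235)]}
S={"A":(179.5,213),"B":(214,181),"C":(242,158),"D":(266,190)}
for k,p in P.items():
    z=.109 if k=="D" else .078
    q=np.array([onz("top",*a,z)[:2] for a in p])
    d=(q[0]+q[1]-q[2]-q[3])/2; e=(q[0]+q[2]-q[1]-q[3])/2
    c=q.mean(0)
    print(k,c.round(4),"len",np.linalg.norm(d).round(3),"w",np.linalg.norm(e).round(3),"yaw",np.arctan2(d[1],d[0]).round(3),np.arctan2(-e[0],e[1]).round(3),
     "pad side",onz("side",*S[k],z+.077).round(4), "pad proj top",np.round(proj("top",np.array([*c,z+.077])),1))
im=cv2.imread("pics/top0.png")
crop(im,330,180,100,75,7,"pics/t2.png");crop(im,85,120,145,140,5,"pics/t3.png")
E
```

```text
A [0.6484 0.2499] len 0.133 w 0.059 yaw -0.1 -0.083 pad side [0.6475 0.2482 0.155 ] pad proj top [178.5 143.7]
B [0.6494 0.0688] len 0.135 w 0.06 yaw -0.091 -0.067 pad side [0.6509 0.073  0.155 ] pad proj top [244.2 143. ]
C [ 0.6451 -0.0767] len 0.133 w 0.059 yaw -0.237 -0.212 pad side [ 0.6445 -0.0762  0.155 ] pad proj top [297.  144.2]
D [0.467  0.0454] len 0.131 w 0.059 yaw -0.038 -0.039 pad side [0.4681 0.0508 0.186 ] pad proj top [252.4 207.4]
```

View pics/t2.png

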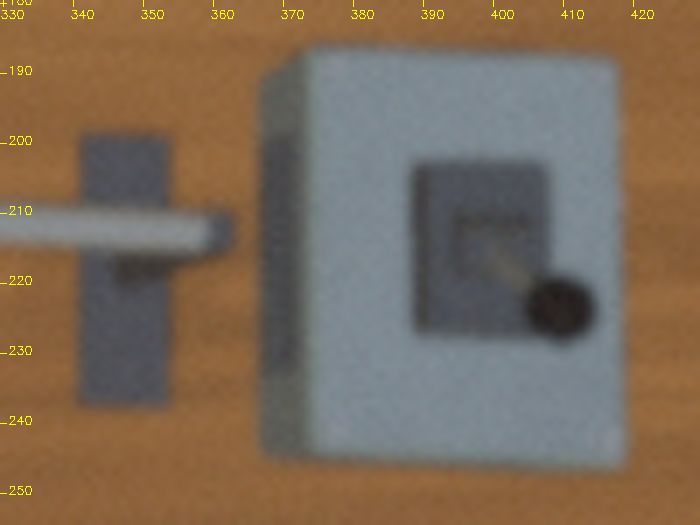

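View pics/t3.png

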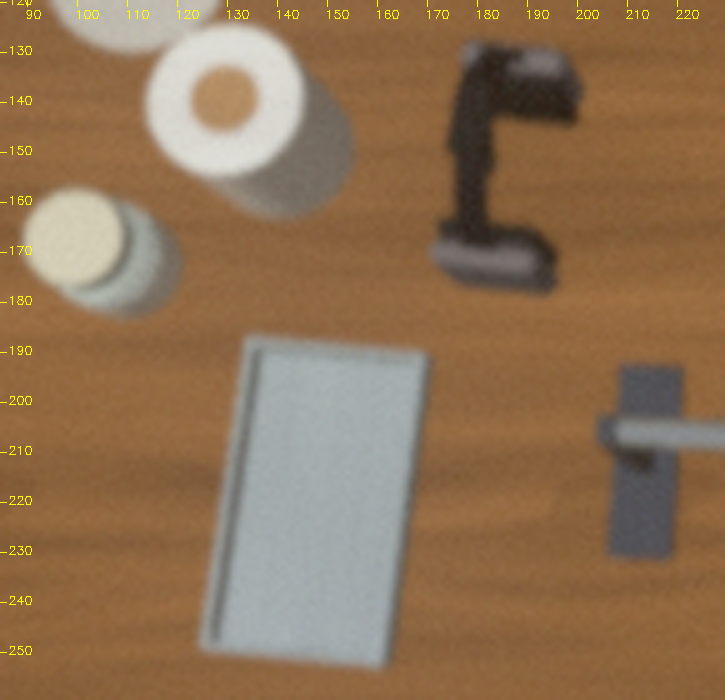

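```bash
python3 - <<'E'
from h import *
l=onz("top",202,206.3,.165);r=onz("top",362.5,213.3,.165)
d=l-r;print("bar",(l+r)/2,np.linalg.norm(d),"yaw",np.arctan2(-d[0],d[1]))
for nm,cs,z in(("tray",[(133,187),(168.5,190),(161,253),(124,249.5)],.022),("blow",[(372,187),(417,188.5),(418.5,246.5),(373,245)],.085)):
    q=np.array([onz("top",*c,z)[:2] for c in cs]);dx=(q[0]+q[1]-q[2]-q[3])/2;dy=(q[0]+q[3]-q[1]-q[2])/2
    print(nm,q.mean(0),np.linalg.norm(dx),np.linalg.norm(dy),np.arctan2(dx[1],dx[0]),np.arctan2(-dy[0],dy[1]))
print("knob",onz("top",409,223.5,.177))
print("roll",onz("top",129,140,.11),"jar",onz("top",99,168,.09),"green",onz("top",347,114,.14),onz("top",370,298,.078))
im=cv2.imread("pics/side0.png");crop(im,280,125,100,80,7,"pics/s2.png")
E
```

```text
bar [ 0.4627086  -0.03273456  0.165     ] 0.4256321956264194 yaw -0.048548654315839636
tray [0.45137279 0.36876033] 0.19010686251426243 0.1103528396457511 -0.08679325129580825 -0.0935502491229772
blow [ 0.45124992 -0.35885902] 0.16580076207313663 0.12872696730065017 -0.039813819774849775 -0.037989170374132596
knob [ 0.42396687 -0.36177461  0.177     ]
roll [0.67327386 0.40325682 0.11      ] jar [0.59557412 0.49328113 0.09      ] green [ 0.73720958 -0.2214119   0.14      ] [ 0.22546666 -0.27781779  0.078     ]
```

View pics/s2.png

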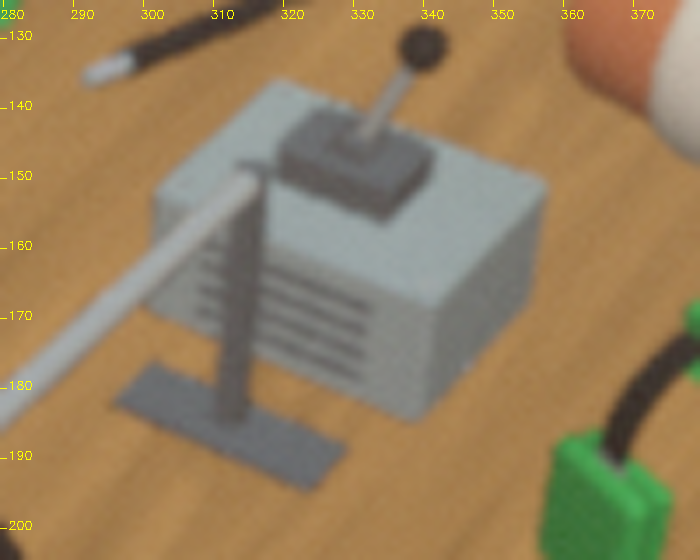

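```bash
cat >> h.py <<'E'
from scipy.spatial.transform import Rotation as Ro
from station import arm,snapshot
def quat(yaw,s=1):
    X=np.array([0,0,-1.]);Y=s*np.array([-np.sin(yaw),np.cos(yaw),0]);Z=np.cross(X,Y)
    return Ro.from_matrix(np.stack([X,Y,Z],1)).as_quat().tolist()
BAR=np.array([.4627,-.0327]);BY=-.0486
BU=np.array([-np.sin(BY),np.cos(BY)])
E
python3 - <<'E'
from h import *
print(Ro.from_quat(arm.read_eef_rot()).as_matrix().round(2))
for s in(1,-1):
  for nm,p,y in(("D",(.4675,.047),-.045),("tray",(.4514,.3688),-.09),("A",(.648,.249),-.09),("C",(.645,-.077),-.22),("s-",BAR-.13*BU,BY),("s+",BAR+.13*BU,BY)):
    for z in(.216,.26,.42):
      q=arm.ik([*map(float,p),z],quat(y,s)); print(s,nm,z,None if q is None else np.round(q,2))
E
```

```text
[[-0.    0.3  -0.95]
 [ 0.   -0.95 -0.3 ]
 [-1.   -0.   -0.  ]]
1 D 0.216 [ 0.37  0.57 -0.77  2.02  0.57  0.77  0.79]
1 D 0.26 [ 0.46  0.53 -0.89  1.97  0.53  0.89  0.81]
1 D 0.42 [ 0.63  0.39 -1.11  1.7   0.36  1.28  0.97]
1 tray 0.216 [-0.09  0.9  -1.18  1.71  0.9   1.18 -0.04]
1 tray 0.26 [-0.1   0.82 -1.15  1.66  0.79  1.2   0.04]
1 tray 0.42 [-0.14  0.6  -1.06  1.41  0.52  1.43  0.29]
1 A 0.216 [-0.    0.89 -0.82  1.36  0.67  1.17  0.59]
1 A 0.26 [ 0.03  0.88 -0.91  1.32  0.69  1.27  0.58]
1 A 0.42 [ 0.03  0.81 -1.11  1.05  0.71  1.64  0.63]
1 C 0.216 [ 0.48  0.8  -0.72  1.51  0.58  1.05  0.96]
1 C 0.26 [ 0.49  0.76 -0.75  1.47  0.54  1.13  0.99]
1 C 0.42 [ 0.47  0.63 -0.77  1.21  0.43  1.46  1.11]
1 s- 0.216 [ 0.77  0.57 -0.7   1.98  0.52  0.77  1.28]
1 s- 0.26 [ 0.81  0.51 -0.76  1.93  0.45  0.87  1.34]
1 s- 0.42 [ 0.9   0.34 -0.84  1.67  0.27  1.25  1.53]
1 s+ 0.216 [ 0.29  0.6  -0.81  2.    0.6   0.81  0.65]
1 s+ 0.26 [ 0.42  0.6  -1.03  1.94  0.63  0.96  0.61]
1 s+ 0.42 [ 0.55  0.44 -1.18  1.68  0.42  1.31  0.81]
-1 D 0.216 [-0.05  0.47 -0.14  2.03  0.1   0.65 -1.87]
-1 D 0
[... 231 characters left out ...]
-0.28  0.5  -0.74  1.42  0.34  1.35 -2.69]
-1 A 0.216 [-0.33  0.77 -0.12  1.38  0.1   1.   -2.14]
-1 A 0.26 [-0.3   0.73 -0.2   1.33  0.15  1.1  -2.17]
-1 A 0.42 [-0.18  0.66 -0.48  1.06  0.29  1.48 -2.26]
-1 C 0.216 [ 0.06  0.7   0.05  1.53 -0.04  0.91 -1.67]
-1 C 0.26 [ 0.07  0.65  0.02  1.48 -0.02  1.01 -1.69]
-1 C 0.42 [ 0.13  0.54 -0.08  1.22  0.04  1.37 -1.74]
-1 s- 0.216 [ 0.3   0.48 -0.    2.    0.    0.66 -1.33]
-1 s- 0.26 [ 0.32  0.42 -0.03  1.95  0.02  0.78 -1.34]
-1 s- 0.42 [ 0.42  0.26 -0.16  1.69  0.04  1.2  -1.37]
-1 s+ 0.216 [-0.14  0.48 -0.15  2.01  0.11  0.66 -1.99]
-1 s+ 0.26 [-0.07  0.42 -0.25  1.96  0.14  0.78 -2.02]
-1 s+ 0.42 [ 0.18  0.28 -0.57  1.69  0.16  1.22 -2.05]
```

```bash
python3 - <<'E'
from h import *
arm.move_gripper(0.6,40)
p=arm.read_tool_pos(); arm.line_to([p[0],p[1],.42],velocity=.3)
arm.movep([.4675,.047,.36],quat(-.045,1))
arm.line_to([.4675,.047,.275],velocity=.2)
print(arm.read_time(),arm.read_tool_pos(),np.round(arm.read_joint_positions(),2),arm.read_ft_force())
im=snapshot("side");crop(im,215,120,120,100,6,"pics/a1.png");cv2.imwrite("pics/a1f.png",im)
im=snapshot("top");cv2.imwrite("pics/a1t.png",im)
E
```

```text
4.2 [0.46809015 0.04721796 0.27561603] [ 0.53  0.55 -1.    1.94  0.56  0.96  0.77] [ 0.52622242  0.19157624 -0.36110779]
```

View pics/a1.png

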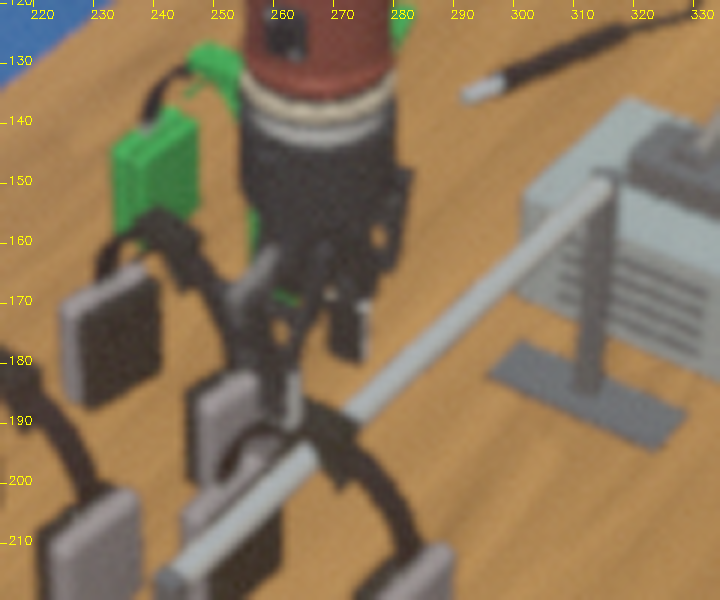

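View pics/a1f.png

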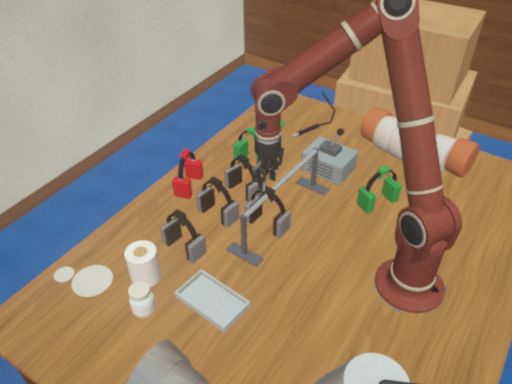

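```bash
python3 - <<'E'
from h import *
u=np.array([-np.sin(-.045),np.cos(.045)])
for z in(.202,.212,.186):
  for o in (-.026,0,.026): print(z,o,np.round(proj("side",np.array([.468+u[0]*o,.047+u[1]*o,z])),1))
E
```

```text
0.202 -0.026 [271.6 180.8]
0.202 0 [266.7 185.3]
0.202 0.026 [261.8 189.9]
0.212 -0.026 [271.7 178.3]
0.212 0 [266.8 182.8]
0.212 0.026 [261.8 187.3]
0.186 -0.026 [271.5 184.8]
0.186 0 [266.7 189.3]
0.186 0.026 [261.8 193.9]
```

```bash
cat >> h.py <<'E'
TOP=.42
def grasp(x,y,yaw,z0,s=1,dz=.220,f=60):
    arm.line_to([x,y,z0+dz],velocity=.1,ori=quat(yaw,s))
    f0=arm.read_ft_force(); arm.move_gripper(0.0,f)
    print("open",arm.read_opening(),"f before",np.round(f0,1),"after",np.round(arm.read_ft_force(),1))
E
python3 - <<'E'
from h import *
grasp(.468,.047,-.045,.031)
im=snapshot("side");crop(im,215,120,120,100,6,"pics/a2.png")
p=arm.read_tool_pos();arm.line_to([p[0],p[1],p[2]+.03],velocity=.05)
arm.pause(.3);print(arm.read_tool_pos(),arm.read_ft_force(),arm.read_opening(),arm.read_wrist_torque(),arm.read_time())
im=snapshot("side");crop(im,215,120,120,100,6,"pics/a3.png")
E
```

```text
open 0.2338849213639515 f before [-0.4 -0.7  0.2] after [ 0.1 -3.3  6. ]
[0.46829855 0.04564737 0.28174207] [ 0.60310693 -0.21639408 -2.72523285] 0.23341084985922936 [-0.02890629  0.00462697 -0.00118701] 6.1833
```

View pics/a2.png

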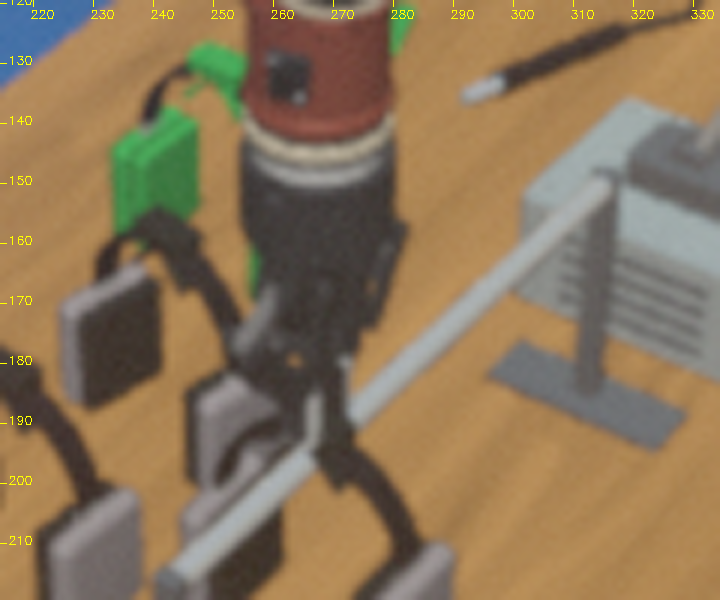

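View pics/a3.png

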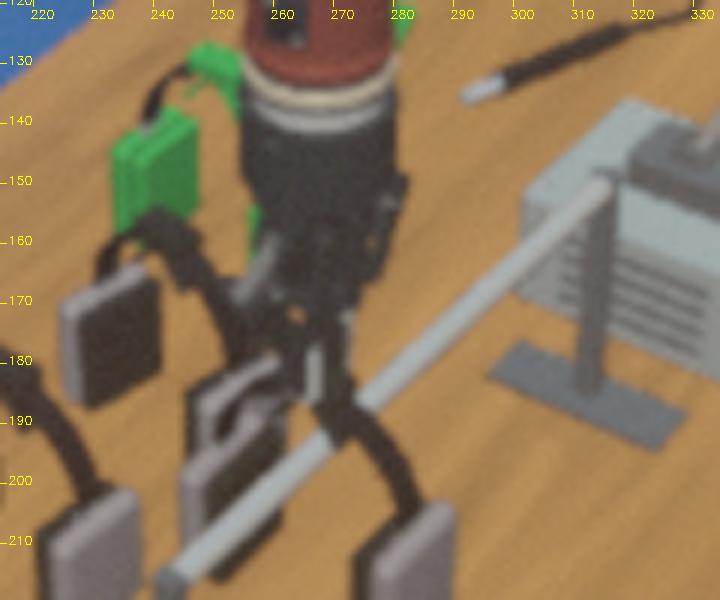

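```bash
cat >> h.py <<'E'
def down(x,y,z1,z2,step=.002,fth=3.,vel=.03):
    fz0=arm.read_ft_force()[2];z=z1
    while z>z2+1e-6:
        z=max(z-step,z2);arm.line_to([x,y,z],velocity=vel)
        f=arm.read_ft_force()
        if f[2]-fz0>fth: break
    print("down stop z",round(z,4),"df",round(f[2]-fz0,2),np.round(f,1));return z
E
python3 - <<'E'
from h import *
p=arm.read_tool_pos();arm.line_to([p[0],p[1],.42],velocity=.2)
arm.line_to([.4514,.3688,.42],velocity=.25,ori=quat(-.09,1))
im=snapshot("side");cv2.imwrite("pics/a4.png",im)
arm.line_to([.4514,.3688,.238],velocity=.2)
down(.4514,.3688,.238,.220)
print(arm.read_tool_pos(),arm.read_time(),np.round(arm.read_joint_positions(),2))
im=snapshot("side");crop(im,140,180,150,120,5,"pics/a5.png")
E
```

```text
down stop z 0.226 df 4.29 [-0.4 -1.3  2.6]
[0.45150977 0.36912796 0.2267315 ] 11.125 [-0.21  0.74 -0.88  1.7   0.66  1.02  0.16]
```

View pics/a5.png

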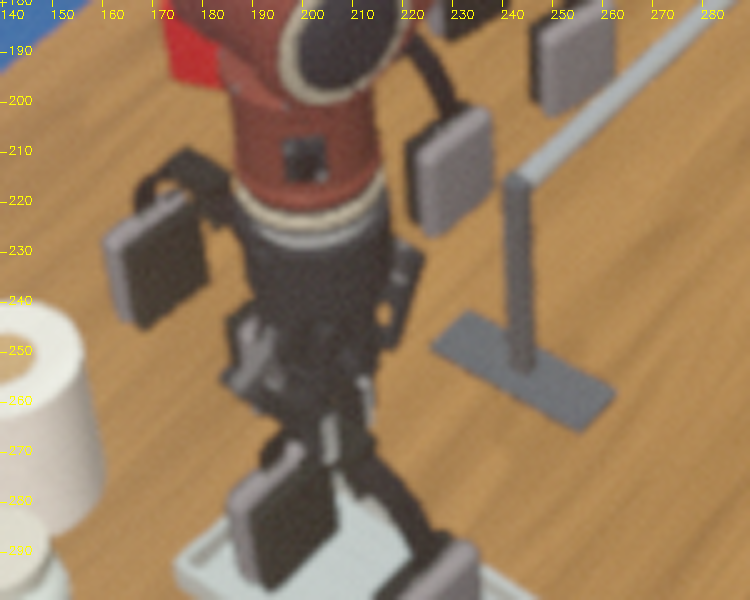

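```bash
python3 - <<'E'
from h import *
arm.move_gripper(0.6); arm.line_to([.4514,.3688,.36],velocity=.2)
arm.movep([.44,.05,.42],quat(-.05,1))
print(arm.read_time())
for n in("side","top"):
    im=snapshot(n);cv2.imwrite(f"pics/b_{n}.png",im)
    if n=="top":crop(im,115,115,200,145,4,"pics/b_tc.png")
    else:crop(im,150,140,170,180,3.3,"pics/b_sc.png")
E
```

```text
13.6333
```

View pics/b_tc.png

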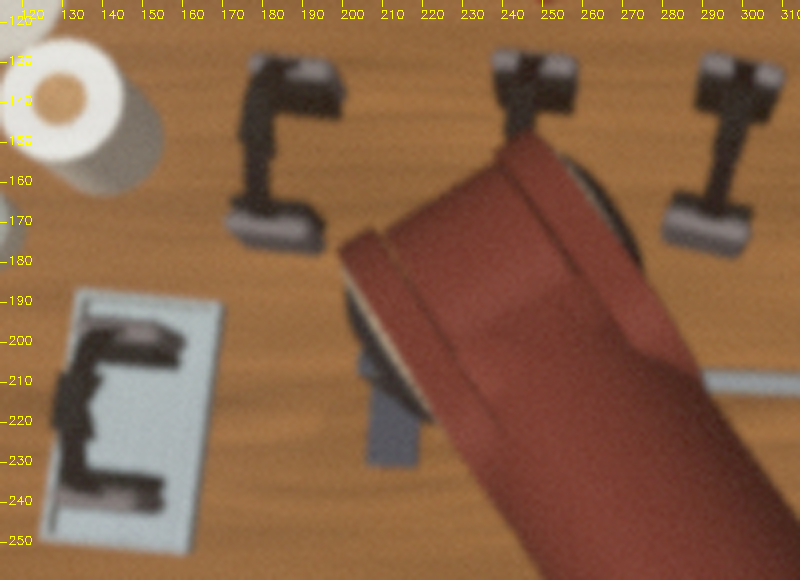

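View pics/b_sc.png

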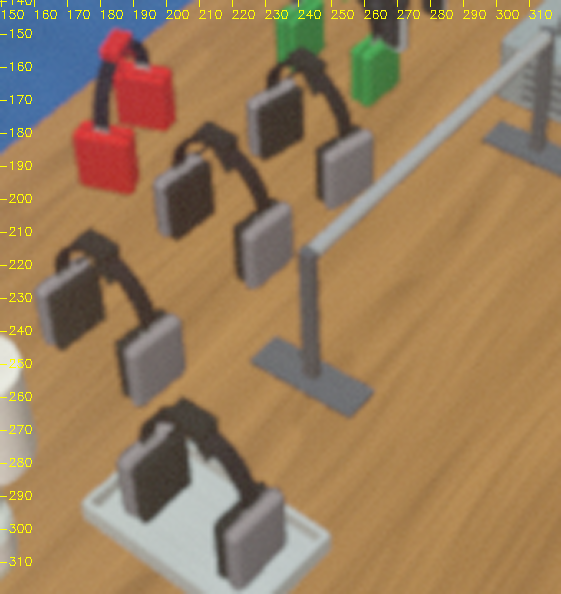

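The dry one is upright in the tray, and the other three haven't moved. I'll take C, the right-hand standing one at about (297,152) in the top view, and hang it at bar offset −90 mm.

```bash
cat >> h.py <<'E'
def hang(x,y,yaw,off,s=1):
    arm.line_to([x,y,.36],velocity=.25,ori=quat(yaw,s))
    arm.line_to([x,y,.26],velocity=.2)
    grasp(x,y,yaw,0,s,.223)
    t=BAR+off*BU;tx,ty=map(float,t)
    arm.line_to([x,y,.43],velocity=.2); print("lifted f",np.round(arm.read_ft_force(),1))
    arm.line_to([tx,ty,.43],velocity=.2,ori=quat(BY,s))
    print("joints",np.round(arm.read_joint_positions(),2))
    arm.line_to([tx,ty,.27],velocity=.15)
    z=down(tx,ty,.27,.248)
    print(arm.read_tool_pos(),arm.read_ft_force(),arm.read_time())
def release():
    p=arm.read_tool_pos();arm.move_gripper(.6);print("rel f",np.round(arm.read_ft_force(),1))
    arm.line_to([p[0],p[1],.36],velocity=.15)
E
python3 - <<'E'
from h import *
hang(.6448,-.0765,-.225,-.09)
for n in("side","top"):
    im=snapshot(n);cv2.imwrite(f"pics/c_{n}.png",im)
    if n=="side":crop(im,210,90,150,120,5,"pics/c_sc.png")
E
```

```text
open 0.23084958124562463 f before [-0.   0.4  1.7] after [-0.7 -1.2  4.9]
lifted f [ 0.2  0.3 -2.1]
joints [ 1.01  0.41 -1.16  1.67  0.39  1.32  1.3 ]
down stop z 0.256 df 4.53 [-2.4 -0.3  2.7]
[ 0.4579294  -0.12239213  0.25617254] [-2.41511477 -0.29401324  2.69473127] 21.6917
```

View pics/c_sc.png

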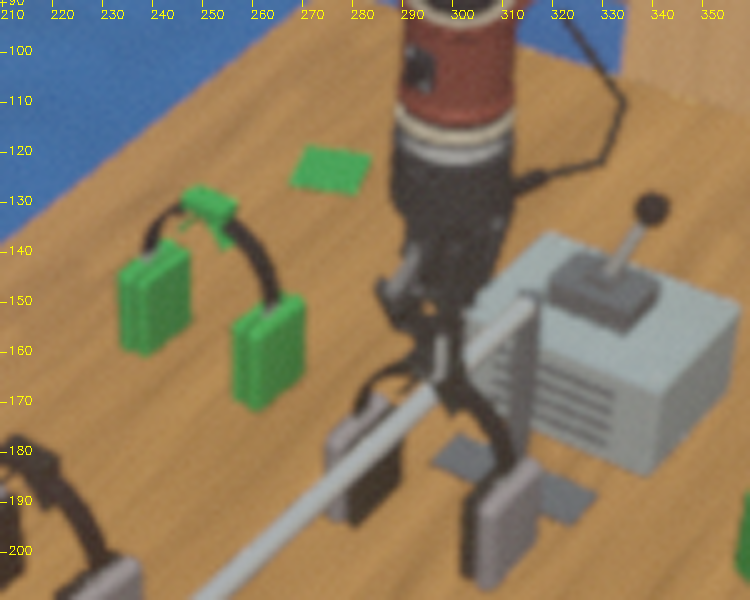

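```bash
python3 - <<'E'
from h import *
release()
arm.line_to([.58,-.2,.42],velocity=.3)
print(arm.read_time())
for n in("side","top"):
    im=snapshot(n);cv2.imwrite(f"pics/d_{n}.png",im)
    if n=="top":crop(im,165,115,200,145,4,"pics/d_tc.png")
    else:crop(im,150,110,200,160,4,"pics/d_sc.png")
E
```

```text
rel f [0.1 0.8 0.1]
23.7167
```

View pics/d_tc.png

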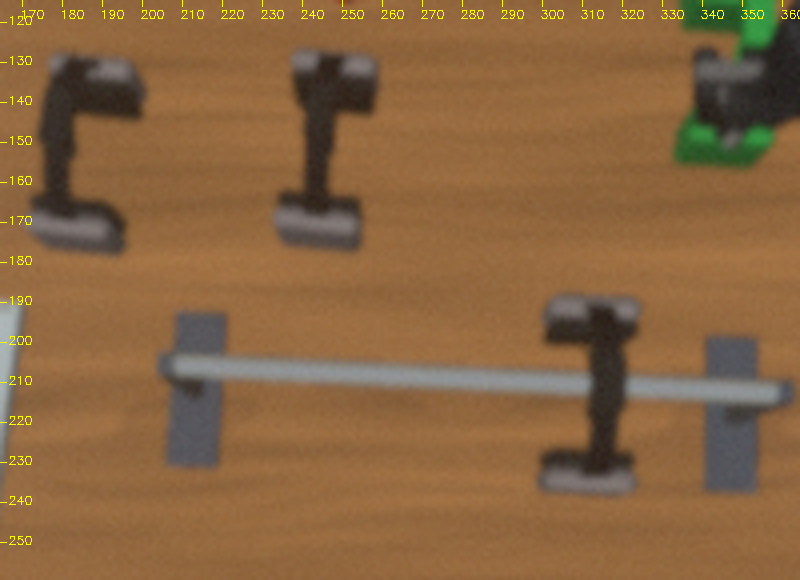

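View pics/d_sc.png

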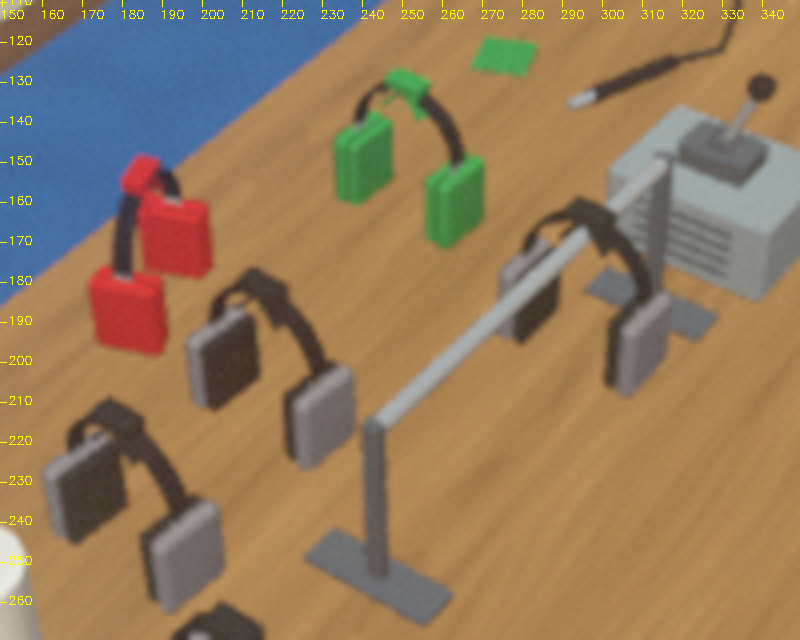

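C hangs properly on the bar at (312,210), and A (180,150) and B (244,150) haven't moved. Next, B goes to offset 0.

```bash
sed -i 's/BAR=np.array(\[.4627/BAR=np.array([.4612/' h.py; python3 - <<'E'
from h import *
arm.line_to([.65,.07,.42],velocity=.3,ori=quat(-.08))
hang(.6498,.0705,-.08,0)
im=snapshot("side");crop(im,210,90,150,120,5,"pics/e_sc.png")
release()
arm.line_to([.58,-.1,.42],velocity=.3)
arm.line_to([.58,-.2,.42],velocity=.3)
print(arm.read_time())
for n in("side","top"):
    im=snapshot(n);cv2.imwrite(f"pics/f_{n}.png",im)
    if n=="top":crop(im,165,115,200,145,4,"pics/f_tc.png")
    else:crop(im,150,110,200,160,4,"pics/f_sc.png")
E
```

```text
open 0.22855494045911098 f before [-0.5 -0.7  0.4] after [-0.6 -1.2  4.2]
lifted f [ 0.4 -0.3 -3.2]
joints [ 0.83  0.38 -1.15  1.7   0.35  1.3   1.14]
down stop z 0.254 df 4.14 [0.1 0.1 1.6]
[ 0.46135598 -0.03256571  0.25428476] [0.11588347 0.07627062 1.61501066] 32.475
rel f [-0.   0.4  0.4]
34.925
```

View pics/f_tc.png

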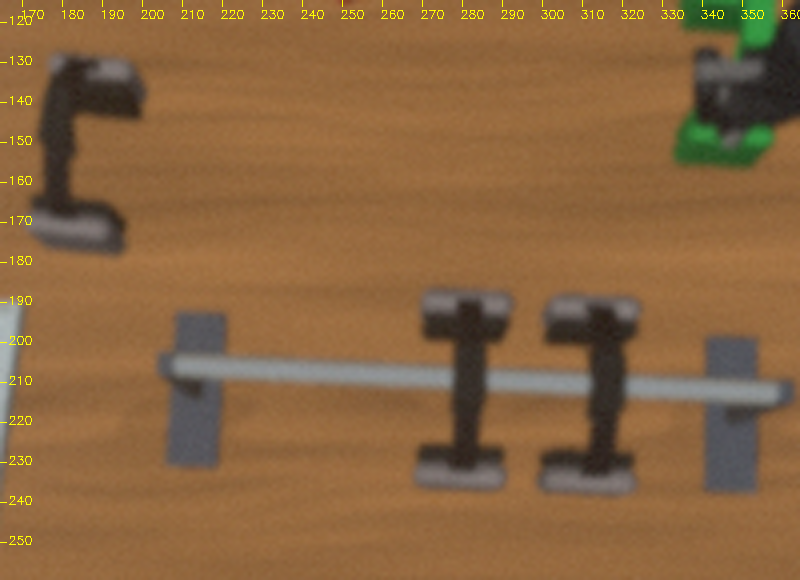

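View pics/f_sc.png

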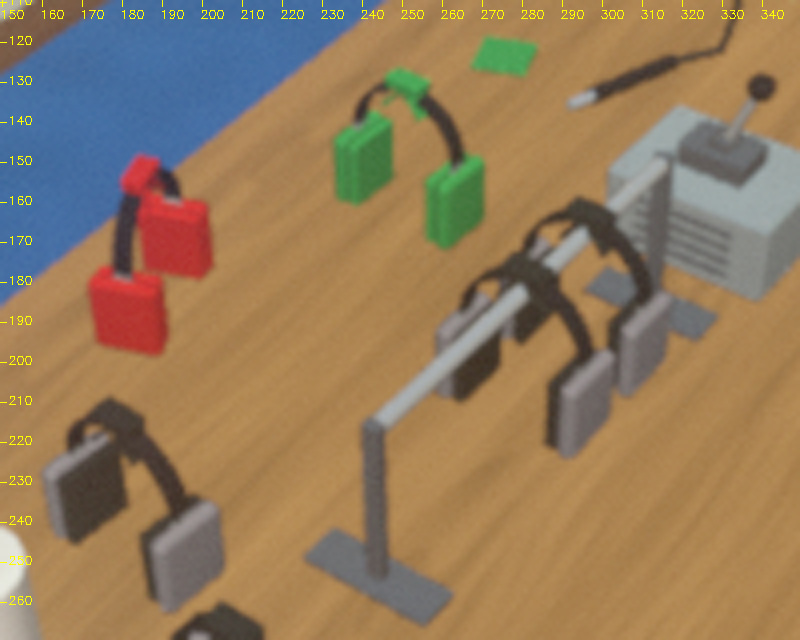

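B hangs at (280,210) and A is still at (180,150). A goes to offset +95 mm.

```bash
python3 - <<'E'
from h import *
arm.line_to([.62,.1,.42],velocity=.3)
arm.line_to([.648,.249,.42],velocity=.3,ori=quat(-.09))
im=snapshot("side");cv2.imwrite("pics/g0.png",im)
hang(.648,.249,-.09,.095)
release()
arm.line_to([.58,-.05,.42],velocity=.3)
arm.line_to([.58,-.2,.42],velocity=.3)
print(arm.read_time())
for n in("side","top"):
    im=snapshot(n);cv2.imwrite(f"pics/g_{n}.png",im)
    if n=="top":crop(im,115,115,200,145,4,"pics/g_tc.png")
    else:crop(im,150,110,200,200,3,"pics/g_sc.png")
E
```

```text
open 0.2274747078912408 f before [-0.3  0.9  1.1] after [-0.3 -0.6  4. ]
lifted f [ 0.1  0.2 -3. ]
joints [ 0.6   0.38 -1.11  1.68  0.35  1.3   0.95]
down stop z 0.254 df 5.56 [ 0.9 -0.7  4.2]
[0.46679586 0.06247353 0.25493217] [ 0.92891291 -0.69966652  4.23620271] 44.6917
rel f [ 0.1 -0.   0.6]
47.325
```

View pics/g_top.png

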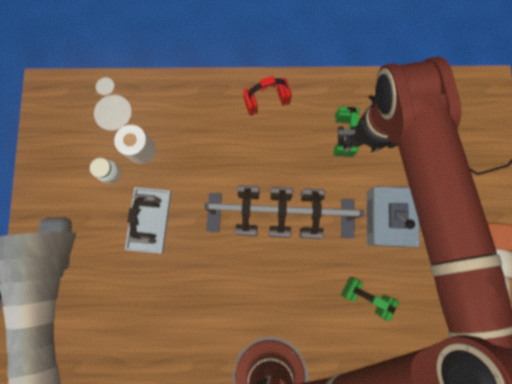

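View pics/g_sc.png

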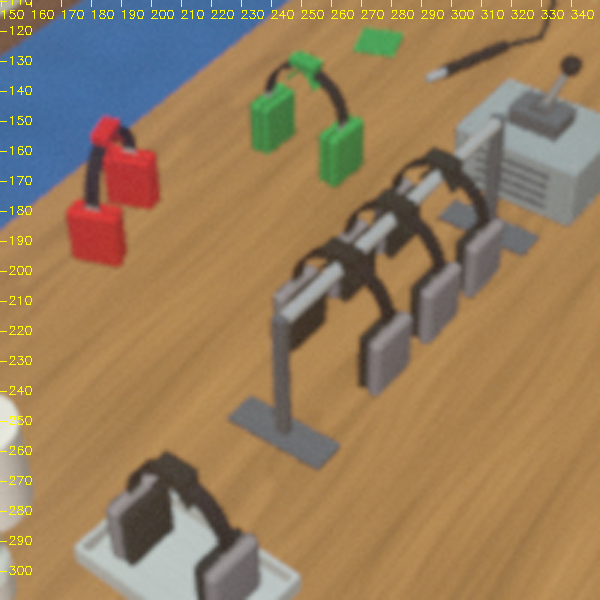

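All three hang at (247,210), (281,212) and (312,213) in the top view, and the dry one is in the tray. Next is the lever, with its knob at (409,224), pushed toward +x with closed fingers.

```bash
python3 - <<'E'
from h import *
BL=np.array([.4512,-.360]);yw=-.039;u=np.array([np.cos(yw),np.sin(yw)])
P=lambda d,z:[*map(float,BL+d*u),z]
arm.move_gripper(0.0,40)
arm.movep(P(-.085,.40),quat(yw))
arm.line_to(P(-.085,.24),velocity=.15)
print(arm.read_tool_pos(),np.round(arm.read_joint_positions(),2))
d=-.085
while d<.035:
    d+=.003;arm.line_to(P(d,.24),velocity=.05);f=arm.read_ft_force()
    print(round(d,3),np.round(f,1),end="; ")
    if f[0]<-6: break
print(arm.read_tool_pos(),arm.read_time())
for n in("side","top"):
    im=snapshot(n);crop(im,*( (280,90,110,110,5) if n=="side" else (330,160,110,100,5)),f"pics/h_{n}.png")
E
```

```text
[ 0.36692366 -0.35675203  0.24083481] [ 1.34  0.66 -0.98  1.88  0.67  0.97  1.59]
-0.082 [-0.1 -0.3 -0.6]; -0.079 [-0.6 -0.4 -0.4]; -0.076 [ 0.4  0.1 -0.2]; -0.073 [-0.5 -0.1 -0.2]; -0.07 [-0.1 -0.3 -0.3]; -0.067 [ 0.6  0.7 -1.6]; -0.064 [ 0.1 -0.7  0.4]; -0.061 [1.2 0.5 0.3]; -0.058 [-0.1 -0.4 -0.8]; -0.055 [0.2 0.3 0.3]; -0.052 [-0.  -0.5 -0.2]; -0.049 [-0.8  0.4 -0.3]; -0.046 [-0.8 -0.4  0.9]; -0.043 [-0.2 -0.2  0.6]; -0.04 [-1.   0.4 -0.2]; -0.037 [ 0.3  0.4 -0.7]; -0.034 [-0.4  0.2  0.1]; -0.031 [ 0.5 -0.7  0.2]; -0.028 [ 0.1 -0.2  0.4]; -0.025 [-0.1  0.5  0.1]; -0.022 [-0.5 -0.7 -0.9]; -0.019 [ 0.3  0.3 -0.6]; -0.016 [-0.6  0.3 -0.4]; -0.013 [ 1.1 -0.4 -0.5]; -0.01 [-0.1  0.4  0.3]; -0.007 [-0.8 -0.1 -0.1]; -0.004 [ 0.1 -0.6  0.2]; -0.001 [ 0.2  0.5 -0.5]; 0.002 [-0.1 -0.2  0.4]; 0.005 [-0.5  0.2 -0.9]; 0.008 [-0.5 -0.3 -0.4]; 0.011 [-0.9  0.4  0.9]; 0.014 [-0.9  0.3  0.2]; 0.017 [-4.2  0.8  0.9]; 0.02 [-8.7  0.1  5.7]; [ 0.46819086 -0.36080036  0.23965302] 58.9583
```

View pics/h_side.png

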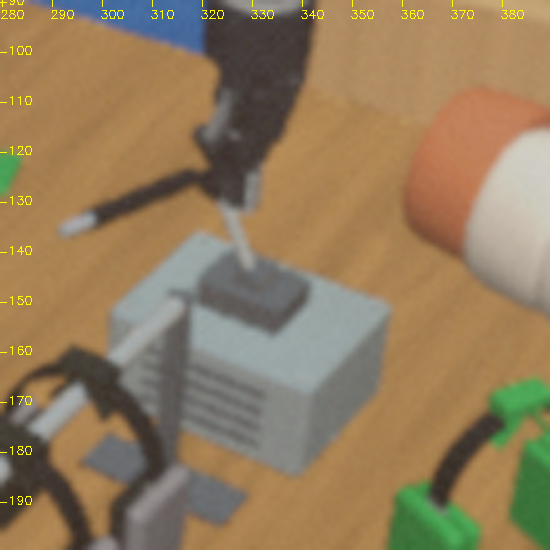

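The force rose at d≈0.017–0.020, where the stop was expected, and the lever now leans toward +x. I'll back off and check everything.

```bash
python3 - <<'E'
from h import *
arm.line_to([.43,-.359,.24],velocity=.15)
arm.line_to([.40,-.358,.42],velocity=.25)
arm.line_to([.30,-.50,.42],velocity=.25)
arm.pause(1)
for n in("side","top"):
    im=snapshot(n);cv2.imwrite(f"pics/i_{n}.png",im)
    crop(im,*( (150,110,230,210,3) if n=="side" else (115,110,320,150,2.5)),f"pics/i_{n}c.png")
    if n=="top":crop(im,360,170,80,90,6,"pics/i_k.png")
print(arm.read_time())
E
```

```text
62.3083
```

View pics/i_sidec.png

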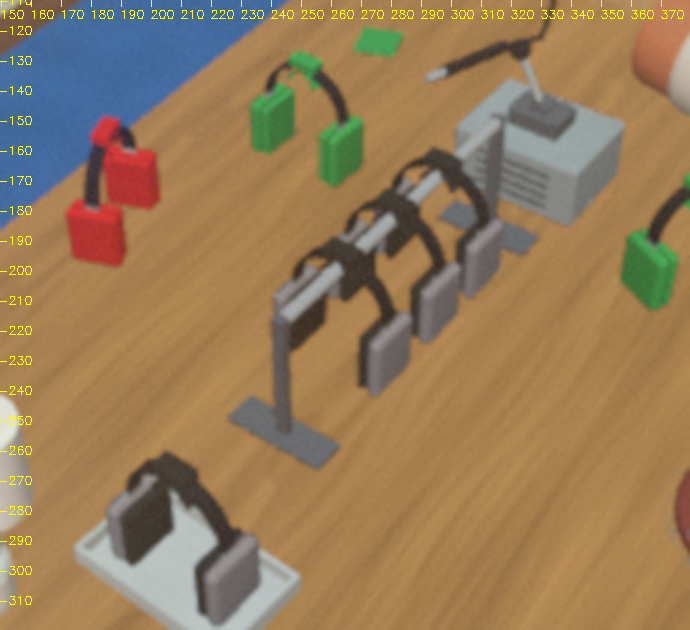

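View pics/i_topc.png

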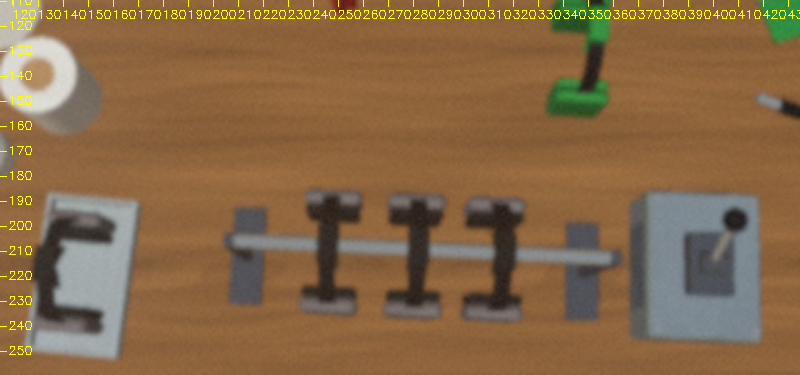

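View pics/i_k.png

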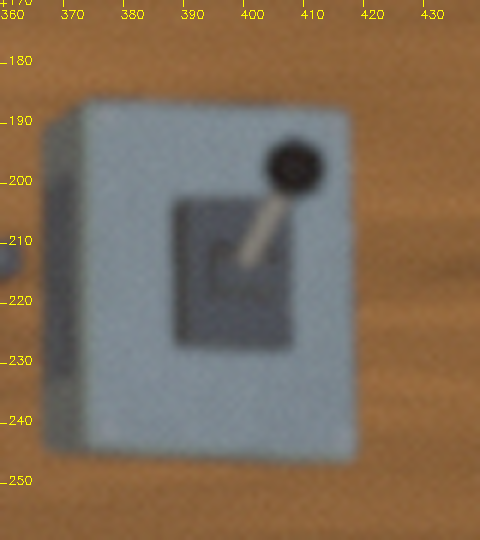

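```bash
python3 - <<'E'
from h import *
print(onz("top",407.5,197.3,.177), tri((321.5,126.0),(407.5,197.3)))
E
```

```text
[ 0.4928354  -0.36246174  0.177     ] (array([ 0.49280516, -0.36136884,  0.17942546]), np.float64(0.0007126641182640868))
```

```bash
python3 - <<'E'
from station import ticket,arm
print(ticket.finish_job(),arm.read_time())
E
```

```text
the job is handed in; nothing more can be done
the job is handed in; nothing more can be done
```

The job is done and handed in, at about 62 s of the 208 s allowed. The dry ear defender stands upright in the tray. All three washed ones that were on the bench hang on the bar at offsets of about −90, 0 and +95 mm. I pushed the blower lever over last.

- **Final pictures:** all three hang crown on the bar with one cup on either side, and the dry one is upright inside the tray. I saw no sign that the paper roll or the coloured look-alikes had moved. The jar is mostly outside my last close-ups, but I worked nowhere near it.
- **Lever:** the push force rose to 8.7 N where the stop was expected. After I backed off, the knob measured about 42 mm to the +x side of the pivot, against about 38 mm expected at full on. I take the 3 mm difference as measurement error.
- **Small disagreements along the way:** the first one I hung met the bar about 2 mm off in x, so I shifted the bar position 1.5 mm for the other two. The fingers may have touched the bar lightly when I gripped the dry one (about 6 N).
- **Not seen:** there was no fourth washed ear defender and no lump of bone in the pictures. None of the ear defenders was knocked aside as far as I could see.

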